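# Snap a sensor cap home with the seating tool

## Robot

A 7-joint arm with a two-finger parallel gripper is mounted at the origin on the work surface. World frame = base frame: x ahead of the robot, y to its left, z up, the work surface at z = 0. Lengths are in m, angles in rad, forces in N, time in s.
With the tool pointing down it reaches from about 0.425 to 0.875 m from the base axis. Payload 4.7 kg.
Tool frame: the origin (TCP) lies at the very end of the fingers, on their centre line; the grasp point (between the pads) lies pinch_z behind it (pinch_z is the distance from the TCP to the grasp point, in m); z points along the fingers, y is the line along which they close (so a half turn about z gives the same grasp; the last joint's range is limited). The gripper opens to 87 mm and grips with 3 to 60 N. Pads are 19 mm wide; open, the fingers measure 117 mm over their backs; the gripper's body (75 mm by 190 mm) begins 51 mm behind the grasp point.
Start: joints at [-1.223, 0.321, -0.07, 1.45, 0.023, 1.371, -0.057], TCP at [0.213, 0.614, 0.223] pointing down, gripper open.
Joint ranges: [-2.86, 2.86], [-0.3, 2.09], [-1.38, 1.24], [0.06, 2.45], [-1.56, 4.7], [0.09, 2.05], [-2.69, 2.69]. Speed limits (rad/s): [2.57, 2.57, 3.14, 3.14, 3.14, 3.14, 3.14].

## Interface

Orientations are given as a 3x3 rotation matrix whose columns are the frame's x, y, z axes.
In Python, from rig import get_state, camera, finish_job, pinch_z gives the robot as it stands.
- The arm moves only by the tool carry_out, never from a script. Its argument "moves" is a list that holds one entry, the list of rows, each a list of 7 numbers: the closure, from 0 (fully open) to 1 (shut), then the shift along the tool's x, y, z in cm, then the turn, a rotation vector about the tool's x, y, z in rad. In form: [[[grip, x, y, z, wx, wy, wz], ...]]. A call has 1 to 12 rows; each row shifts and turns the commanded pose from where the row before left it, along the tool's axes as they then stand; what a row does not reach is not made up. A row lasts 1/8 s, in which the tool goes at most 62.5 mm and 10.7 degrees, less where a joint would pass 70% of its speed; a pose out of reach is approached as far as the arm can. A call with a gripper value outside its range is refused whole. The fingers move at their own pace and stop on an object; "grip_force" is the grip in N (left out, the last holds). Time passes only in rows, so rows that do not move let the fingers close. It gives the time, the measured TCP pose, the force, the opening and the grip force at its end, in the units of the state.
- get_state(): the state, without advancing time (a new reading comes with each control period).
- camera(name): name is "scene" or "top" or "wrist"; returns a dict with "img" (400x640x3 uint8, red, green, blue), "intrinsics" (3x3 intrinsics, pixels), "k1" (the pictures are not rectified: a ray, as slopes to the right and down, at radius r is drawn at 1 + k1 r^2 times it, then the intrinsics apply), "R" (3x3) and "t" (3): a world point X has camera coordinates R X + t. Camera axes: x right, y down, z forward; pixel columns grow to the right and rows downward; lengths in m; the calibration is good to about 2 mm. A picture is of the moment at which its call begins. There is no depth.
- finish_job(): hands the job in; it is judged then, once.
The state is a dict: "clock": time; "qpos": joint angles; "joint_velocities": joint speeds; "joint_efforts": joint torques, N m; "eef_pos": TCP position; "orientation": TCP orientation; "ft_force": force on the tool from outside, world axes, zero at the start; "wrist_torque": the same for the moment, N m; "grip_width": finger opening in m; "grip_force": force on a finger pad.
Only numpy, scipy, OpenCV 4.12 (cv2) and the standard library are available. Lean on these libraries where they do the work, as an engineer would, in place of code of your own. Each camera call takes 0.05 s, during which the arm holds its last target. There are 200 camera calls.

## Task

Take the wide-footed seating tool out of its cup and press it squarely down on the cap that stands proud of the sensor housing in the sprung nest, until the cap clicks fully home; never load the cap with more than 25 N, and press with the tool, not with the fingers. Then stand the tool upright back in the cup it came from, let go, and leave everything else on the bench alone.

Things in the scene. Friction and masses are not known exactly. Their poses are not given: they have to be found in the camera images.
- tool_mid (a point): Seating tool, 100 mm tall, 180 g: white round foot 40 mm across, 14 mm high, flat below; steel neck 18 mm across; from 40 mm up to the top a black square grip 26 x 26 mm. Starts upright, foot in a cup. This point: on its axis, 50 mm above the underside and 50 mm below the top (middle of the grip is 20 mm higher). z up along the tool, x and y square to the grip's flats.
- cup_in (a point): The cup of the seating tool: a shallow round dish, outside 64 mm across, inside 54 mm across, walls 9 mm high above its inner floor. This point is the centre of the inner floor, 8 mm above the table. Fixed.
- cap_top (a point): Loose dark steel cap, 120 g: flange 60 mm across, 5 mm thick, plug below started in the housing's bore; at first the flange hovers about 6 mm over the rim. This point: centre of its flat top, z up. Sprung detents in the bore resist: the force rises to a peak of some 11 to 19 N, then drops by a few N (the click) as the cap jumps down on the rim. Cocks if pressed near its edge.
- rim (a point): Sensor housing: aluminium cylinder 72 mm across, 45 mm high, on the sprung bed of the nest. This point: centre of its upper rim, z up, 88 mm above the table when unloaded. With the cap home its flange lies flat on the rim, its top face 5 mm above this point.
- nest: Sprung nest that carries the housing: fixed base 130 x 130 mm, bed 124 x 124 mm on springs at the four corners, four posts up to 48 mm. Origin under the base's centre, yaw along its edges. Under the pressing force bed, housing and cap sink by some millimetres and come up again, so the tool must go further down than the cap's home height suggests.
- punch: Bystander: a slimmer punch, 88 mm tall, round black grip 20 mm across and steel foot 24 mm across, standing in a like cup. Origin under its foot. Not to be used or moved.
- finished: Bystander: a finished loose sensor housing standing on the mat, 72 mm across and 50 mm high, its cap already home. Origin under its centre. Not to be moved.
- jar: Bystander: a small jar, 44 mm across, 55 mm high. Origin under its centre. Not to be moved.
- driver: Bystander: a screwdriver lying on the mat, 170 mm long. Not to be moved.
- tweezers: Bystander: steel tweezers lying on the mat, 120 mm long. Not to be moved.
Things that resemble listed ones, but are neither listed nor needed, are in the scene too. Leave any red look-alike of the part that bears tool_mid alone.

How it is judged:
By the outcome, as a careful person would: the job done as asked, in the order asked, and still so for the second after the job is handed in, with the robot touching nothing.
It also fails if it takes over 61 s, if anything falls off the work surface, if the arm or the gripper's body presses on something with over 40 N, if the wrist force passes 120 N, or if a joint passes its speed limit or range.

## Working session

There is one attempt and no reset: what is moved stays moved. The work goes in short steps, Python scripts to look and compute and a tool call to move; the robot and the scene stay as the last step left them, time stands still between calls to the robot, and variables do not carry over. Pictures are saved under pics/ and viewed, at most 10 in all, crops included, and the job is handed in when it is done.

Besides the shell and the picture viewer there is one more tool, called after "Request:" as a command line: name --argument value ..., lists and objects as JSON in quotes. carry_out: Moves the arm, as the interface text tells. Its arguments: {"type":"object","properties":{"moves":{"type":"array"},"grip_force":{"type":"number"}},"required":["moves"]}

```bash
mkdir -p pics
cat > h.py <<'E'
import numpy as np, cv2
from rig import get_state, camera, finish_job, pinch_z
def shot(cam,name):
    c=camera(cam); cv2.imwrite(f'pics/{name}.png',c['img'][:,:,::-1]); np.savez(f'pics/{name}.npz',**c); return c
def load(name): return dict(np.load(f'pics/{name}.npz'))
def ray(c,uv):
    K=c['intrinsics']; d=np.array([float(c['k1']),0,0,0])
    p=cv2.undistortPoints(np.array([[uv]],float),K,d).ravel()
    R=c['R'];return -R.T@c['t'], R.T@np.array([p[0],p[1],1])
def onplane(c,uv,z):
    o,d=ray(c,uv); return o+d*(z-o[2])/d[2]
def proj(c,X):
    return cv2.projectPoints(np.array([X],float),cv2.Rodrigues(c['R'])[0],c['t'],c['intrinsics'],np.array([float(c['k1']),0,0,0]))[0].ravel()
E
python3 - <<'E'
from h import *
s=get_state();print(pinch_z,s)
a=shot('scene','s0');b=shot('top','t0');w=shot('wrist','w0')
for c in(a,b,w):print(-c['R'].T@c['t'],c['R'][2],c['k1'],c['intrinsics'][0,0])
E
```

```text
0.0187 {'clock': 0.0, 'qpos': array([-1.22289543,  0.32182017, -0.0701024 ,  1.45166784,  0.02258886,
        1.37078344, -0.05688031]), 'joint_velocities': array([ 7.63482821e-04, -1.65435749e-03, -6.86128974e-05,  1.36966312e-03,
        1.12554823e-03,  1.10862717e-03,  1.14129336e-03]), 'joint_efforts': array([-2.81568697e-05, -4.91287887e+01, -4.03707102e-01, -3.12529242e+01,
       -6.38203346e-02,  4.36160259e-02,  1.47057831e-04]), 'eef_pos': array([0.21281732, 0.61359442, 0.22146707]), 'orientation': array([[-9.44825056e-01,  3.27574905e-01, -5.42644428e-04],
       [ 3.27575344e-01,  9.44823322e-01, -1.81205295e-03],
       [-8.08799603e-05, -1.88982996e-03, -9.99998211e-01]]), 'ft_force': array([0.86723248, 0.64081599, 0.41623743]), 'wrist_torque': array([ 0.00522643, -0.00057013,  0.06398556]), 'grip_force': 0.0, 'grip_width': 0.08715856152683973}
[1.15644809 0.44825897 0.56099233] [-0.64361426 -0.5463564  -0.5359621 ] -0.09905405426565062 401.8985145637533
[ 0.47252714 -0.02286401  0.92132845] [ 0.11187611 -0.03421853 -0.99313283] -0.020378286204933486 361.34903307100757
[0.14479499 0.6386852  0.3827854 ] [ 0.24993222 -0.08801823 -0.96425447] -0.04419690055157939 288.79513500125444
```

View pics/t0.png

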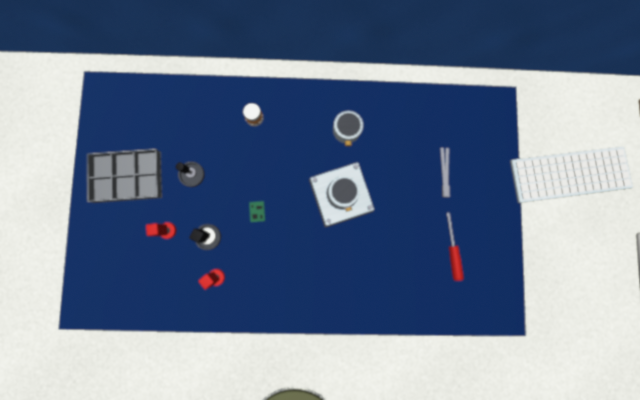

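View pics/s0.png

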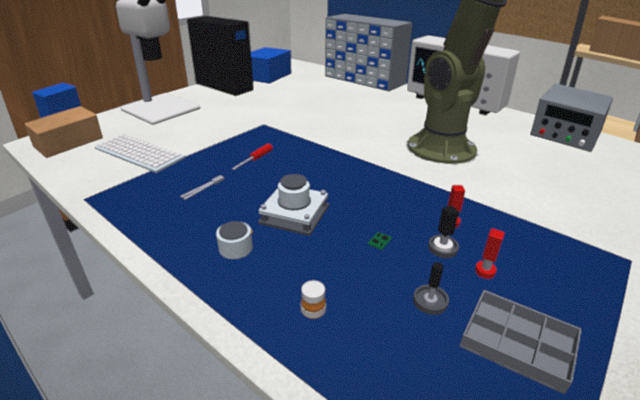

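Run:
```python
from h import *
t=load('t0');s=load('s0')
print('tcp',proj(t,[.213,.614,.22]),proj(s,[.213,.614,.22]))
print('base',proj(t,[0,0,0]),proj(s,[0,0,0]))
a=cv2.resize(t['img'][140:300,130:290],None,fx=3.7,fy=3.7,interpolation=cv2.INTER_CUBIC)[:,:592]
a2=cv2.resize(t['img'][155:235,300:385],None,fx=2.4,fy=2.4,interpolation=cv2.INTER_CUBIC)
b=np.zeros((600,800,3),np.uint8); b[:592,:592]=a; b[:a2.shape[0],595:595+a2.shape[1]]=a2[:,:205]
c2=cv2.resize(s['img'][175:265,415:515],None,fx=2.05,fy=2.05);b[300:300+c2.shape[0],595:800]=c2[:,:205]
cv2.imwrite('pics/c1.png',b[:,:,::-1])
for n,uv,z in [('tool foot',(206,237),.02),('tool top',(197,236),.108),('red1 foot',(168,230),.01),('red2',(217,277),.01),('punch',(192,173),.01),('cap',(343.5,191),.099),('jar',(253,111),.055)]: print(n,onplane(t,uv,z).round(3))
```

```text
tcp [-42.82892451 371.87656136] [692.45521779 174.37251671]
base [292.93266431 435.68616615] [440.95457038 147.69244528]
tool foot [0.471 0.227 0.02 ]
tool top [0.473 0.222 0.108]
red1 foot [0.486 0.324 0.01 ]
red2 [0.374 0.197 0.01 ]
punch [0.631 0.274 0.01 ]
cap [ 0.583 -0.103  0.099]
jar [0.782 0.12  0.055]
```

View pics/c1.png

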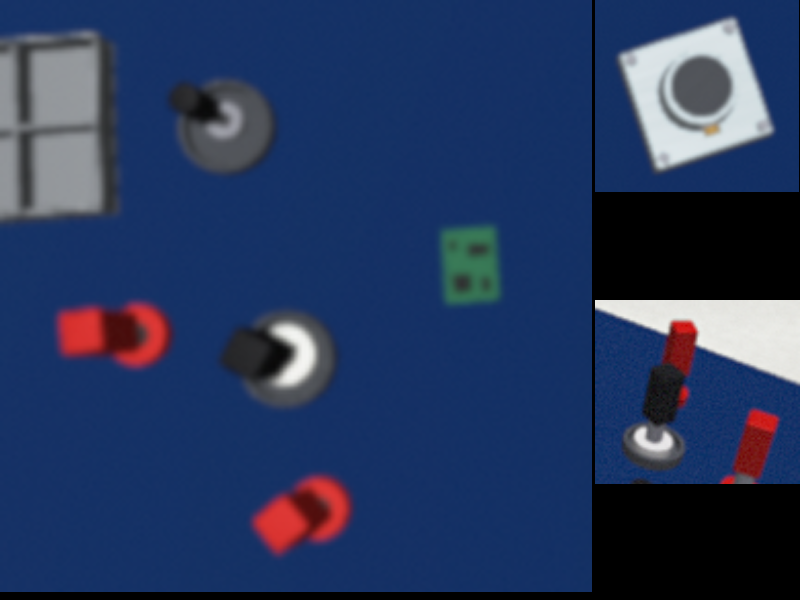

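Request:
carry_out --moves '[[[0, -3.7, -2.8, 0, 0, 0, 0], [0, -3.7, -2.8, 0, 0, 0, 0], [0, -3.7, -2.8, 0, 0, 0, 0], [0, -3.7, -2.8, 0, 0, 0, 0], [0, -3.7, -2.8, 0, 0, 0, 0], [0, -3.7, -2.8, 0, 0, 0, 0], [0, -3.7, -2.8, 0, 0, 0, 0], [0, -3.7, -2.8, 0, 0, 0, 0], [0, -3.7, -2.8, 0, 0, 0, 0], [0, -3.7, -2.8, 0, 0, 0, 0], [0, 0, 0, 0, 0, 0, 0], [0, 0, 0, 0, 0, 0, 0]]]'

```text
clock: 1.65
eef_pos: [0.4703, 0.2289, 0.2224]
orientation: [[-0.945, 0.327, -0.001], [0.327, 0.945, 0.001], [0.001, 0.0, -1.0]]
ft_force: [-1.6, 1.0, -0.6]
grip_width: 0.0868
grip_force: 0.0
```

Run:
```python
from h import *
w=shot('wrist','w1');s=get_state();print(s['eef_pos'],s['ft_force'],s['orientation'].round(3))
print(proj(w,[.471,.226,.108]),proj(w,[.471,.226,.008]))
```

```text
[0.47002776 0.22956979 0.22235083] [ 0.14786384  0.35186722 -0.33772368] [[-0.945  0.326 -0.001]
 [ 0.326  0.945  0.   ]
 [ 0.001  0.    -1.   ]]
[314.08788884 194.18494949] [314.99457219 174.59316871]
```

View pics/w1.png

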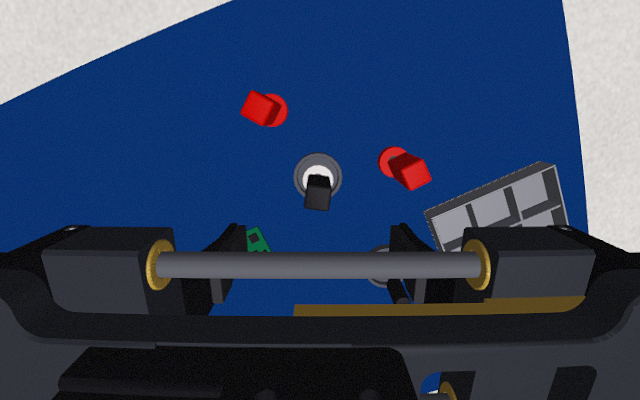

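Run:
```python
from h import *
w=load('w1');im=w['img'][140:222,280:360]
g=cv2.cvtColor(im,cv2.COLOR_RGB2GRAY);sat=im.max(2).astype(int)-im.min(2)
blk=((im.max(2)<60)).astype(np.uint8)
cs,_=cv2.findContours(blk,cv2.RETR_EXTERNAL,cv2.CHAIN_APPROX_NONE);c=max(cs,key=cv2.contourArea)
print(cv2.contourArea(c),cv2.boundingRect(c),(cv2.approxPolyDP(c,2,True).reshape(-1,2)+[280,140]).tolist())
cupm=(sat<40).astype(np.uint8)  # cup+tool not blue
cs,_=cv2.findContours(cupm,cv2.RETR_EXTERNAL,cv2.CHAIN_APPROX_NONE);c=max(cs,key=cv2.contourArea);p=c.reshape(-1,2)+[280,140]
p=p[p[:,1]<188];e=cv2.fitEllipse(p.astype(np.float32));print('cup',e,onplane(w,e[0],.017))
wh=(g>120).astype(np.uint8);ys,xs=np.nonzero(wh);q=np.c_[xs,ys]+[280,140];print('white',q.min(0),q.max(0))
cs,_=cv2.findContours(wh,cv2.RETR_EXTERNAL,cv2.CHAIN_APPROX_NONE)
o=cv2.resize(im,None,fx=7,fy=7,interpolation=cv2.INTER_CUBIC);o=np.clip(o.astype(float)*1.8,0,255).astype(np.uint8);cv2.imwrite('pics/c2.png',o[:,:,::-1])
```

```text
786.0 (21, 35, 36, 36) [[309, 175], [306, 190], [301, 188], [305, 192], [304, 206], [327, 210], [330, 193], [336, 184], [332, 189], [328, 177]]
cup ((317.3150939941406, 176.55357360839844), (47.5783576965332, 48.93349075317383), 7.427408695220947) [0.47277186 0.22864433 0.017     ]
white [302 165] [333 188]
```

View pics/c2.png

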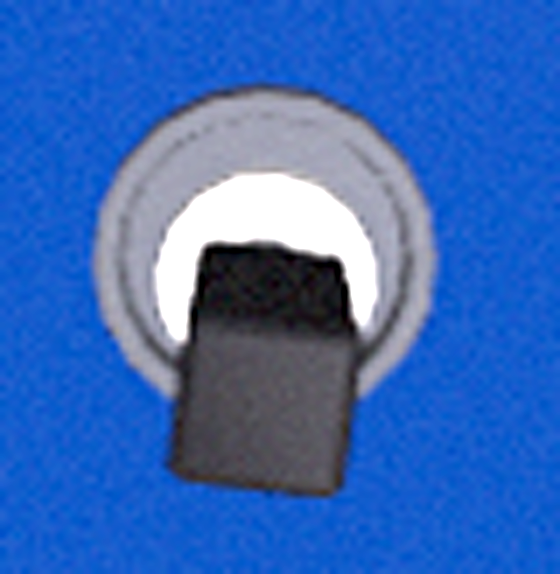

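Run:
```python
from h import *
w=load('w1');s=get_state()
P=np.array([onplane(w,np.array(q)/7+[279.6,139.6],.108) for q in[(188,328),(357,340),(343,497),(168,470)]])
print(P.round(4)); c=P.mean(0);print('top centre',c)
for i in range(4):
    d=P[(i+1)%4]-P[i];print(np.linalg.norm(d).round(4),np.degrees(np.arctan2(d[1],d[0])).round(1))
e=cv2.fitEllipse(np.array([(158,270),(168,225),(200,188),(265,172),(330,190),(365,230),(377,275)],np.float32));print(e)
f=onplane(w,np.array(e[0])/7+[279.6,139.6],.022);print('foot',f)
R=s['orientation'];print('ytool ang',np.degrees(np.arctan2(R[1,1],R[0,1])));print('d tool',R.T@(c-s['eef_pos']),R.T@(f-s['eef_pos']))
```

```text
[[0.4611 0.2215 0.108 ]
 [0.4705 0.2434 0.108 ]
 [0.4919 0.2341 0.108 ]
 [0.4798 0.2118 0.108 ]]
top centre [0.47584862 0.22769433 0.108     ]
0.0238 66.7
0.0232 -23.4
0.0254 -118.4
0.0211 152.5
((267.37750244140625, 268.8684997558594), (194.88490295410156, 219.7625732421875), 101.02472686767578)
foot [0.47380231 0.22894375 0.022     ]
ytool ang 70.97748949144466
d tool [-6.20332953e-03  1.02475478e-04  1.14346050e-01] [-0.00392851  0.00060035  0.20034794]
```

Request:
carry_out --moves '[[[0, -0.5, 0, 1, 0, 0, 0.11], [0, 0, 0, 2, 0, 0, 0], [0, 0, 0, 2, 0, 0, 0], [0, 0, 0, 2, 0, 0, 0], [0, 0, 0, 2, 0, 0, 0], [0, 0, 0, 2, 0, 0, 0], [0, 0, 0, 2, 0, 0, 0], [0, 0, 0, 2, 0, 0, 0], [0, 0, 0, 1.1, 0, 0, 0], [0, 0, 0, 0, 0, 0, 0]]]'

```text
clock: 2.95
eef_pos: [0.4746, 0.2273, 0.0609]
orientation: [[-0.904, 0.428, -0.001], [0.428, 0.904, -0.001], [0.001, -0.001, -1.0]]
ft_force: [-0.2, -0.3, -0.4]
grip_width: 0.0871
grip_force: 0.0
```

Request:
carry_out --moves '[[[1, 0, 0, 0, 0, 0, 0], [1, 0, 0, 0, 0, 0, 0], [1, 0, 0, 0, 0, 0, 0], [1, 0, 0, 0, 0, 0, 0], [1, 0, 0, 0, 0, 0, 0], [1, 0, 0, 0, 0, 0, 0], [1, 0, 0, 0, 0, 0, 0], [1, 0, 0, 0, 0, 0, 0]]]' --grip_force 50

```text
clock: 3.95
eef_pos: [0.4756, 0.2267, 0.0616]
orientation: [[-0.903, 0.429, 0.0], [0.429, 0.903, 0.0], [-0.0, 0.0, -1.0]]
ft_force: [0.7, -0.2, 0.3]
grip_width: 0.0256
grip_force: 49.9
```

Request:
carry_out --moves '[[[1, 0, 0, -1, 0, 0, 0], [1, 0, 0, -2, 0, 0, 0], [1, 0, 0, -3, 0, 0, 0], [1, 0, 0, -4, 0, 0, 0], [1, 0, 0, -3.5, 0, 0, 0], [1, 0, 0, -1.5, 0, 0, 0], [1, 0, 0, 0, 0, 0, 0]]]'

```text
clock: 4.82
eef_pos: [0.4759, 0.2269, 0.2122]
orientation: [[-0.903, 0.429, 0.001], [0.429, 0.903, 0.001], [-0.001, 0.001, -1.0]]
ft_force: [0.3, -0.3, -1.7]
grip_width: 0.026
grip_force: 49.9
```

Request:
carry_out --moves '[[[1, -1.6, -1.3, 0, 0, 0, 0], [1, -3.2, -2.5, 0, 0, 0, 0], [1, -3.2, -2.5, 0, 0, 0, 0], [1, -3.2, -2.5, 0, 0, 0, 0], [1, -3.2, -2.5, 0, 0, 0, 0], [1, -3.2, -2.5, 0, 0, 0, 0], [1, -3.2, -2.5, 0, 0, 0, 0], [1, -3.2, -2.5, 0, 0, 0, 0], [1, -3.2, -2.5, 0, 0, 0, 0], [1, -3.2, -2.5, 0, 0, 0, 0], [1, -1.6, -1.2, 0, 0, 0, 0], [1, 0, 0, 0, 0, 0, 0]]]'

```text
clock: 6.32
eef_pos: [0.6565, -0.1377, 0.2098]
orientation: [[-0.902, 0.432, -0.003], [0.432, 0.902, -0.0], [0.002, -0.002, -1.0]]
ft_force: [0.0, 0.4, -1.4]
grip_width: 0.0256
grip_force: 49.9
```

Run:
```python
from h import *
w=shot('wrist','w2');s=get_state();print(s['eef_pos'],s['ft_force'],s['wrist_torque'],s['orientation'].round(3),s['grip_width'])
print(proj(w,[.583,-.103,.099]))
```

```text
[ 0.65657735 -0.13572474  0.21021184] [ 0.6151984   0.05112587 -1.8353861 ] [-0.02821759  0.02605988  0.03327542] [[-0.903  0.43  -0.002]
 [ 0.43   0.903  0.001]
 [ 0.003 -0.    -1.   ]] 0.02574770419087134
[316.26043305 107.08023347]
```

View pics/w2.png

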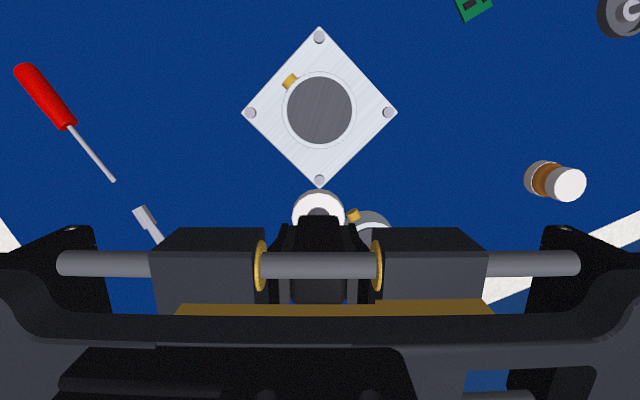

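Run:
```python
from h import *
def cap(n,box,z):
    c=load(n);x0,y0,x1,y1=box;im=c['img'][y0:y1,x0:x1].astype(int)
    m=((im.max(2)-im.min(2)<35)&(im.max(2)<130)).astype(np.uint8)
    m=cv2.morphologyEx(m,cv2.MORPH_OPEN,np.ones((3,3)))
    cs,_=cv2.findContours(m,cv2.RETR_EXTERNAL,cv2.CHAIN_APPROX_NONE);k=max(cs,key=cv2.contourArea)
    h=cv2.convexHull(k);e=cv2.fitEllipse(k.astype(np.float32)+[x0,y0] if 0 else (k.reshape(-1,2)+[x0,y0]).astype(np.float32))
    print(n,e,onplane(c,e[0],z).round(4));return onplane(c,e[0],z)
a=cap('w2',(275,65,365,155),.099)
cap('t0',(322,172,366,212),.099)
cap('s0',(272,170,315,195),.099)
c=load('w2');im=c['img'][180:230,280:360].astype(int)
ys,xs=np.nonzero((im.min(2)>150)); xs+=280;ys+=180
k=xs<350; xs,ys=xs[k],ys[k]; print(xs.min(),xs.max(),ys.min(),ys.max())
pts=np.array([[ (x:=xs[ys==y]).min(),y] for y in range(ys.min()+1,205)]+[[xs[ys==y].max(),y] for y in range(ys.min()+1,205)]+[[x,ys[xs==x].min()] for x in range(300,338) if (xs==x).any()],np.float32)
e=cv2.fitEllipse(pts);f=onplane(c,e[0],.170);print('foot',e,f)
s=get_state();R=s['orientation'];print('move',(R.T@(a-f))*100,(R.T@(f-s['eef_pos']))*100)
```

```text
w2 ((318.9472961425781, 109.80762481689453), (63.35811996459961, 66.03305053710938), 0.580202043056488) [ 0.5862 -0.1018  0.099 ]
t0 ((344.0340881347656, 190.4627685546875), (22.842819213867188, 23.35854148864746), 179.8032684326172) [ 0.5847 -0.1038  0.099 ]
s0 ((293.1257019042969, 181.44366455078125), (14.9185152053833, 24.57648468017578), 86.87578582763672) [ 0.5896 -0.1003  0.099 ]
292 344 180 224Traceback (most recent call last):
  File "<stdin>", line 15, in <module>
    return umr_minimum(a, axis, None, out, keepdims, initial, where)
ValueError: zero-size array to reduction operation minimum which has no identity
```

Run:
```python
from h import *
c=load('w2');s=get_state();R=s['orientation']
im=c['img'].astype(int)
for y in (194,200,206,210): 
    r=im[y,280:358].min(1); print(y,r.tolist())
a=np.array([.5857,-.1024,.099])
for uv in [(318.5,215)]:
    f=onplane(c,uv,.170); print(f,(R.T@(a-f))*100,(R.T@(f-s['eef_pos']))*100,(R.T@(a-s['eef_pos']))*100)
```

```text
194 [14, 12, 14, 12, 14, 13, 11, 9, 18, 5, 16, 21, 4, 8, 11, 1, 20, 2, 15, 8, 6, 44, 100, 113, 116, 115, 113, 120, 164, 181, 197, 219, 227, 229, 231, 233, 235, 238, 240, 238, 236, 235, 232, 230, 221, 215, 203, 179, 151, 124, 118, 120, 122, 120, 98, 42, 9, 0, 0, 17, 15, 7, 20, 0, 9, 15, 10, 15, 2, 13, 13, 16, 0, 8, 4, 9, 9, 20]
200 [18, 5, 8, 15, 15, 6, 14, 5, 11, 11, 23, 15, 12, 13, 4, 2, 66, 102, 129, 200, 226, 232, 236, 235, 235, 234, 234, 235, 234, 235, 235, 235, 235, 236, 236, 236, 237, 236, 237, 237, 237, 236, 238, 237, 236, 238, 238, 236, 238, 238, 238, 238, 239, 240, 241, 238, 226, 190, 141, 99, 36, 1, 17, 9, 8, 16, 7, 5, 15, 0, 17, 4, 9, 0, 14, 9, 7, 10]
206 [14, 16, 4, 11, 12, 22, 11, 12, 12, 21, 5, 8, 6, 61, 125, 203, 230, 235, 233, 233, 234, 233, 234, 233, 234, 234, 234, 234, 234, 234, 235, 236, 236, 238, 239, 242, 243, 244, 244, 244, 243, 242, 240, 239, 238, 238, 237, 237, 238, 238, 237, 238, 238, 238, 238, 239, 239, 239, 240, 240, 238, 196, 117, 47, 0, 5, 14, 14, 18, 11, 14, 4, 9, 18, 4, 9, 4, 8]
210 [13, 12, 20, 0, 11, 14, 8, 15, 18, 12, 17, 4, 37, 199, 232, 234, 233, 233, 232, 234, 233, 233, 232, 234, 233, 234, 234, 236, 239, 218, 155, 89, 78, 80, 82, 84, 87, 90, 90, 90, 87, 88, 83, 85, 80, 97, 176, 229, 241, 239, 237, 238, 237, 238, 238, 238, 239, 238, 239, 240, 239, 241, 241, 190, 39, 5, 0, 4, 44, 71, 52, 32, 24, 32, 30, 34, 52, 79]
[ 0.65467618 -0.1351325   0.17      ] [ 7.61587804e+00 -7.51187154e-03  7.12036805e+00] [ 0.18637903 -0.02793737  4.02169831] [ 7.80225707 -0.03544925 11.14206636]
```

Request:
carry_out --moves '[[[1, 1.5, 0, 0, 0, 0, 0], [1, 2.5, 0, 0, 0, 0, 0], [1, 2.5, 0, 0, 0, 0, 0], [1, 1.25, 0, 1, 0, 0, 0], [1, 0, 0, 2, 0, 0, 0], [1, 0, 0, 1, 0, 0, 0], [1, 0, 0, 0.5, 0, 0, 0], [1, 0, 0, 0, 0, 0, 0], [1, 0, 0, 0, 0, 0, 0]]]'

```text
clock: 7.5
eef_pos: [0.5877, -0.1033, 0.1671]
orientation: [[-0.903, 0.429, 0.001], [0.429, 0.903, -0.0], [-0.001, 0.0, -1.0]]
ft_force: [-0.5, 0.6, -1.2]
grip_width: 0.0257
grip_force: 49.9
```

Run:
```python
from h import *
s=get_state();print(s['eef_pos'],s['ft_force'],s['wrist_torque'],s['orientation'].round(3))
a=shot('scene','s3');t=shot('top','t3');w=shot('wrist','w3')
b=np.zeros((600,800,3),np.uint8)
b[:300,:400]=cv2.resize(a['img'][130:235,230:370],(400,300),interpolation=cv2.INTER_CUBIC)
b[:300,400:]=cv2.resize(t['img'][130:235,275:415],(400,300),interpolation=cv2.INTER_CUBIC)
b[300:,:]=cv2.resize(w['img'][120:300,200:440],(800,600))[:300]
cv2.imwrite('pics/c3.png',b[:,:,::-1])
```

```text
[ 0.5876755  -0.10326668  0.16713365] [-0.46815894  0.57635044 -1.20624531] [-0.00083684 -0.01414631 -0.01128457] [[-0.903  0.429  0.001]
 [ 0.429  0.903 -0.   ]
 [-0.001  0.    -1.   ]]
```

View pics/c3.png

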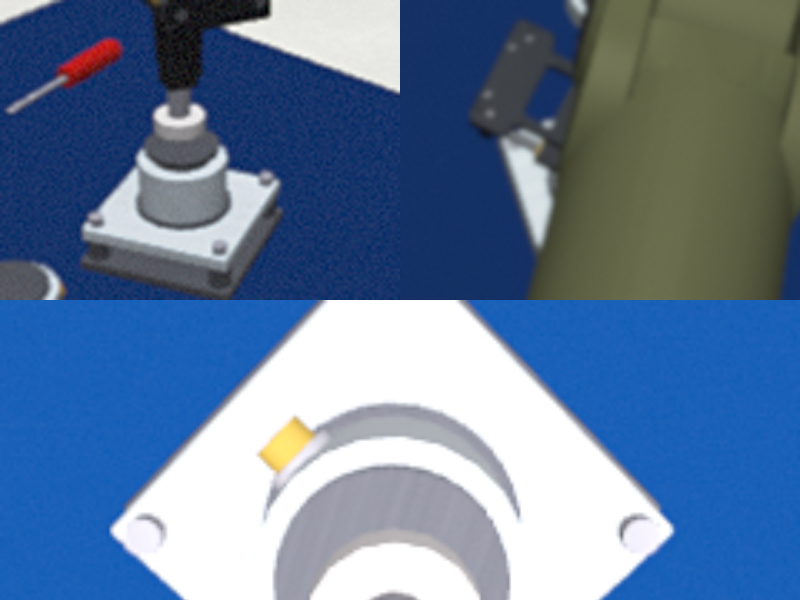

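Request:
carry_out --moves '[[[1, 0, 0, 0.5, 0, 0, 0], [1, 0, 0, 0.4, 0, 0, 0], [1, 0, 0, 0.2, 0, 0, 0], [1, 0, 0, 0.1, 0, 0, 0], [1, 0, 0, 0, 0, 0, 0], [1, 0, 0, 0, 0, 0, 0]]]'

```text
clock: 8.4
eef_pos: [0.5874, -0.1032, 0.1547]
orientation: [[-0.903, 0.429, 0.0], [0.429, 0.903, 0.0], [-0.0, 0.0, -1.0]]
ft_force: [0.1, 0.9, -1.9]
grip_width: 0.0258
grip_force: 49.9
```

Request:
carry_out --moves '[[[1, 0, 0, 0.1, 0, 0, 0], [1, 0, 0, 0.05, 0, 0, 0], [1, 0, 0, 0.05, 0, 0, 0], [1, 0, 0, 0, 0, 0, 0]]]'

```text
clock: 8.9
eef_pos: [0.5873, -0.1032, 0.1526]
orientation: [[-0.903, 0.429, 0.0], [0.429, 0.903, 0.0], [-0.0, 0.0, -1.0]]
ft_force: [-0.0, -0.8, -1.2]
grip_width: 0.0255
grip_force: 49.9
```

Request:
carry_out --moves '[[[1, 0, 0, 0.05, 0, 0, 0], [1, 0, 0, 0.05, 0, 0, 0], [1, 0, 0, 0, 0, 0, 0]]]'

```text
clock: 9.28
eef_pos: [0.5873, -0.1032, 0.1518]
orientation: [[-0.903, 0.429, 0.0], [0.429, 0.903, 0.0], [-0.0, 0.0, -1.0]]
ft_force: [-0.2, 0.2, 0.5]
grip_width: 0.0256
grip_force: 49.9
```

Request:
carry_out --moves '[[[1, 0, 0, 0.05, 0, 0, 0], [1, 0, 0, 0.05, 0, 0, 0], [1, 0, 0, 0, 0, 0, 0]]]'

```text
clock: 9.65
eef_pos: [0.5874, -0.1032, 0.1508]
orientation: [[-0.903, 0.429, 0.001], [0.429, 0.903, 0.0], [-0.0, 0.0, -1.0]]
ft_force: [-0.9, 0.2, 1.8]
grip_width: 0.0254
grip_force: 49.9
```

Request:
carry_out --moves '[[[1, 0, 0, 0.05, 0, 0, 0], [1, 0, 0, 0.05, 0, 0, 0], [1, 0, 0, 0, 0, 0, 0]]]'

```text
clock: 10.02
eef_pos: [0.5875, -0.1033, 0.1498]
orientation: [[-0.903, 0.429, 0.001], [0.429, 0.903, -0.0], [-0.001, 0.0, -1.0]]
ft_force: [1.1, -0.3, 2.3]
grip_width: 0.0257
grip_force: 49.9
```

Request:
carry_out --moves '[[[1, 0, 0, 0.1, 0, 0, 0], [1, 0, 0, 0.1, 0, 0, 0], [1, 0, 0, 0, 0, 0, 0]]]'

```text
clock: 10.4
eef_pos: [0.5876, -0.1034, 0.148]
orientation: [[-0.903, 0.429, 0.001], [0.429, 0.903, -0.0], [-0.001, 0.0, -1.0]]
ft_force: [-0.8, 0.8, 6.2]
grip_width: 0.0253
grip_force: 49.9
```

Request:
carry_out --moves '[[[1, 0, 0, 0.05, 0, 0, 0], [1, 0, 0, 0.05, 0, 0, 0], [1, 0, 0, 0, 0, 0, 0]]]'

```text
clock: 10.78
eef_pos: [0.5877, -0.1033, 0.1473]
orientation: [[-0.903, 0.429, 0.001], [0.429, 0.903, -0.0], [-0.001, 0.0, -1.0]]
ft_force: [0.0, 0.5, 6.7]
grip_width: 0.0257
grip_force: 49.9
```

Request:
carry_out --moves '[[[1, 0, 0, 0.05, 0, 0, 0], [1, 0, 0, 0.05, 0, 0, 0], [1, 0, 0, 0, 0, 0, 0]]]'

```text
clock: 11.15
eef_pos: [0.5878, -0.1033, 0.1466]
orientation: [[-0.903, 0.429, 0.001], [0.429, 0.903, -0.0], [-0.001, 0.001, -1.0]]
ft_force: [-0.5, -0.4, 8.0]
grip_width: 0.0256
grip_force: 49.9
```

Request:
carry_out --moves '[[[1, 0, 0, 0.05, 0, 0, 0], [1, 0, 0, 0.05, 0, 0, 0], [1, 0, 0, 0, 0, 0, 0]]]'

```text
clock: 11.52
eef_pos: [0.5878, -0.1034, 0.1458]
orientation: [[-0.903, 0.429, 0.001], [0.429, 0.903, 0.0], [-0.001, 0.001, -1.0]]
ft_force: [-1.3, -0.7, 8.6]
grip_width: 0.0258
grip_force: 49.9
```

Request:
carry_out --moves '[[[1, 0, 0, 0.05, 0, 0, 0], [1, 0, 0, 0.05, 0, 0, 0], [1, 0, 0, 0, 0, 0, 0]]]'

```text
clock: 11.9
eef_pos: [0.5878, -0.1034, 0.145]
orientation: [[-0.903, 0.429, 0.002], [0.429, 0.903, 0.0], [-0.001, 0.001, -1.0]]
ft_force: [-2.0, 0.3, 9.9]
grip_width: 0.0258
grip_force: 49.9
```

Request:
carry_out --moves '[[[1, 0, 0, 0.05, 0, 0, 0], [1, 0, 0, 0.05, 0, 0, 0], [1, 0, 0, 0, 0, 0, 0]]]'

```text
clock: 12.28
eef_pos: [0.5878, -0.1034, 0.1443]
orientation: [[-0.903, 0.429, 0.002], [0.429, 0.903, 0.0], [-0.001, 0.001, -1.0]]
ft_force: [-2.4, 1.0, 11.1]
grip_width: 0.026
grip_force: 49.9
```

Request:
carry_out --moves '[[[1, 0, 0, 0.05, 0, 0, 0], [1, 0, 0, 0.05, 0, 0, 0], [1, 0, 0, 0, 0, 0, 0]]]'

```text
clock: 12.65
eef_pos: [0.5879, -0.1034, 0.1435]
orientation: [[-0.903, 0.429, 0.002], [0.429, 0.903, 0.0], [-0.002, 0.001, -1.0]]
ft_force: [-1.8, 0.8, 12.4]
grip_width: 0.0259
grip_force: 49.9
```

Request:
carry_out --moves '[[[1, 0, 0, 0.05, 0, 0, 0], [1, 0, 0, 0.05, 0, 0, 0], [1, 0, 0, 0, 0, 0, 0]]]'

```text
clock: 13.02
eef_pos: [0.5879, -0.1034, 0.1428]
orientation: [[-0.903, 0.429, 0.002], [0.429, 0.903, 0.0], [-0.002, 0.001, -1.0]]
ft_force: [-3.0, 0.7, 14.1]
grip_width: 0.0256
grip_force: 49.9
```

Request:
carry_out --moves '[[[1, 0, 0, 0.05, 0, 0, 0], [1, 0, 0, 0.05, 0, 0, 0], [1, 0, 0, 0, 0, 0, 0]]]'

```text
clock: 13.4
eef_pos: [0.5878, -0.1033, 0.1409]
orientation: [[-0.903, 0.429, 0.002], [0.429, 0.903, 0.0], [-0.002, 0.001, -1.0]]
ft_force: [-0.7, 0.3, 8.6]
grip_width: 0.0257
grip_force: 49.9
```

Request:
carry_out --moves '[[[1, 0, 0, 0.05, 0, 0, 0], [1, 0, 0, 0.05, 0, 0, 0], [1, 0, 0, 0, 0, 0, 0]]]'

```text
clock: 13.78
eef_pos: [0.5878, -0.1033, 0.1401]
orientation: [[-0.903, 0.429, 0.002], [0.429, 0.903, 0.0], [-0.001, 0.001, -1.0]]
ft_force: [-1.5, -0.6, 10.7]
grip_width: 0.0253
grip_force: 49.9
```

Request:
carry_out --moves '[[[1, 0, 0, 0.05, 0, 0, 0], [1, 0, 0, 0.05, 0, 0, 0], [1, 0, 0, 0, 0, 0, 0]]]'

```text
clock: 14.15
eef_pos: [0.5878, -0.1034, 0.1393]
orientation: [[-0.903, 0.429, 0.002], [0.429, 0.903, 0.0], [-0.001, 0.001, -1.0]]
ft_force: [-2.6, 0.6, 11.7]
grip_width: 0.0259
grip_force: 49.9
```

Request:
carry_out --moves '[[[1, 0, 0, 0.05, 0, 0, 0], [1, 0, 0, 0.05, 0, 0, 0], [1, 0, 0, 0, 0, 0, 0]]]'

```text
clock: 14.52
eef_pos: [0.5879, -0.1033, 0.1386]
orientation: [[-0.903, 0.429, 0.002], [0.429, 0.903, 0.0], [-0.001, 0.001, -1.0]]
ft_force: [-2.5, 1.1, 12.8]
grip_width: 0.0255
grip_force: 49.9
```

Request:
carry_out --moves '[[[1, 0, 0, 0.05, 0, 0, 0], [1, 0, 0, 0.05, 0, 0, 0], [1, 0, 0, 0, 0, 0, 0]]]'

```text
clock: 14.9
eef_pos: [0.5879, -0.1034, 0.1378]
orientation: [[-0.903, 0.429, 0.002], [0.429, 0.903, 0.0], [-0.002, 0.001, -1.0]]
ft_force: [-2.3, -0.2, 14.8]
grip_width: 0.0256
grip_force: 49.9
```

Request:
carry_out --moves '[[[1, 0, 0, 0.05, 0, 0, 0], [1, 0, 0, 0.05, 0, 0, 0], [1, 0, 0, 0, 0, 0, 0]]]'

```text
clock: 15.28
eef_pos: [0.5879, -0.1034, 0.1371]
orientation: [[-0.903, 0.429, 0.002], [0.429, 0.903, 0.001], [-0.002, 0.001, -1.0]]
ft_force: [-3.4, 0.1, 15.3]
grip_width: 0.0258
grip_force: 49.9
```

Request:
carry_out --moves '[[[1, 0, 0, 0.05, 0, 0, 0], [1, 0, 0, 0.05, 0, 0, 0], [1, 0, 0, 0, 0, 0, 0]]]'

```text
clock: 15.65
eef_pos: [0.5879, -0.1034, 0.1363]
orientation: [[-0.903, 0.429, 0.002], [0.429, 0.903, 0.001], [-0.002, 0.001, -1.0]]
ft_force: [-4.9, 1.3, 16.9]
grip_width: 0.0256
grip_force: 49.9
```

Request:
carry_out --moves '[[[1, 0, 0, -0.2, 0, 0, 0], [1, 0, 0, -0.3, 0, 0, 0], [1, 0, 0, -0.3, 0, 0, 0], [1, 0, 0, -0.4, 0, 0, 0], [1, 0, 0, -0.8, 0, 0, 0], [1, 0, 0, -1.5, 0, 0, 0], [1, 0, 0, -2, 0, 0, 0], [1, 0, 0, -2, 0, 0, 0], [1, -3, 0, 0, 0, 0, 0], [1, -4.7, 0, 0, 0, 0, 0], [1, 0, 0, 0, 0, 0, 0], [1, 0, 0, 0, 0, 0, 0]]]'

```text
clock: 17.15
eef_pos: [0.6562, -0.1362, 0.2083]
orientation: [[-0.903, 0.43, -0.001], [0.43, 0.903, 0.0], [0.001, -0.0, -1.0]]
ft_force: [-0.2, 0.2, -0.9]
grip_width: 0.0262
grip_force: 49.9
```

Run:
```python
from h import *
s=get_state();print(s['eef_pos'],s['ft_force'],s['orientation'].round(4))
a=shot('scene','s4');w=shot('wrist','w4');a0=load('s0');w2=load('w2')
b=np.zeros((600,800,3),np.uint8)
for i,(c,f) in enumerate([(a0,0),(a,0)]): b[:300,400*i:400*i+400]=cv2.resize(c['img'][155:237,245:354],(400,300),interpolation=cv2.INTER_CUBIC)
for i,c in enumerate([w2,w]): b[300:,400*i:400*i+400]=cv2.resize(c['img'][40:235,190:450],(400,300),interpolation=cv2.INTER_CUBIC)
cv2.imwrite('pics/c4.png',b[:,:,::-1])
```

```text
[ 0.65619563 -0.13616859  0.2083344 ] [-0.20693387  0.2060647  -0.91728003] [[-9.030e-01  4.297e-01 -1.400e-03]
 [ 4.297e-01  9.030e-01  2.000e-04]
 [ 1.300e-03 -5.000e-04 -1.000e+00]]
```

View pics/c4.png

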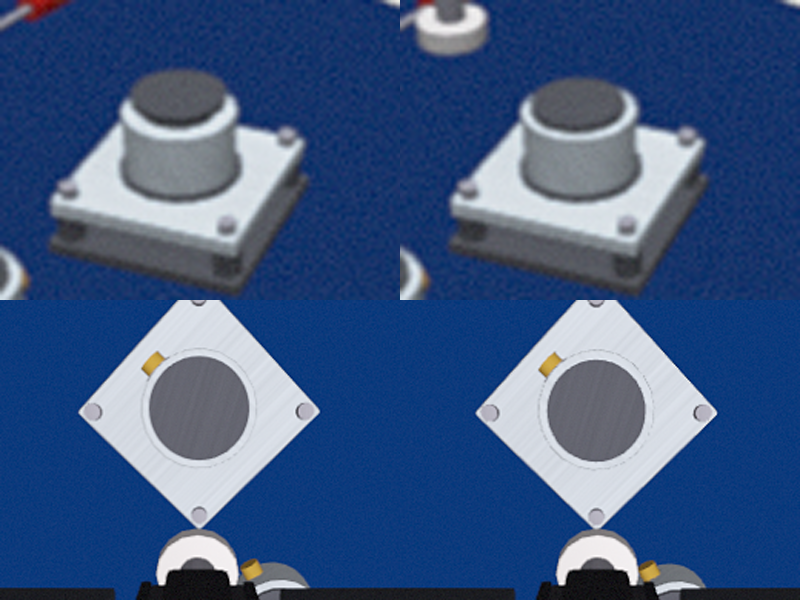

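Request:
carry_out --moves '[[[1, 1.6, 1.2, 0, 0, 0, 0], [1, 3.2, 2.5, 0, 0, 0, 0], [1, 3.2, 2.5, 0, 0, 0, 0], [1, 3.2, 2.5, 0, 0, 0, 0], [1, 3.2, 2.5, 0, 0, 0, 0], [1, 3.2, 2.5, 0, 0, 0, 0], [1, 3.2, 2.5, 0, 0, 0, 0], [1, 3.2, 2.5, 0, 0, 0, 0], [1, 3.2, 2.5, 0, 0, 0, 0], [1, 3.2, 2.5, 0, 0, 0, 0], [1, 1.5, 1.3, 0, 0, 0, 0], [1, 0, 0, 0, 0, 0, 0]]]'

```text
clock: 18.75
eef_pos: [0.4738, 0.229, 0.2091]
orientation: [[-0.906, 0.424, 0.0], [0.424, 0.905, 0.001], [0.0, 0.001, -1.0]]
ft_force: [-0.2, 0.5, -0.6]
grip_width: 0.0256
grip_force: 49.9
```

Request:
carry_out --moves '[[[1, 0, 0, 2, 0, 0, 0], [1, 0, 0, 3, 0, 0, 0], [1, 0, 0, 3, 0, 0, 0], [1, 0, 0, 2.5, 0, 0, 0], [1, 0, 0, 1, 0, 0, 0], [1, 0, 0, 0, 0, 0, 0], [1, 0, 0, 0, 0, 0, 0], [1, 0, 0, 0, 0, 0, 0]]]'

```text
clock: 19.75
eef_pos: [0.4768, 0.2268, 0.0947]
orientation: [[-0.903, 0.429, 0.002], [0.429, 0.903, 0.001], [-0.001, 0.002, -1.0]]
ft_force: [-0.5, 0.3, -2.8]
grip_width: 0.0257
grip_force: 49.9
```

Request:
carry_out --moves '[[[1, 0.15, 0, 1, 0, 0, 0], [1, 0, 0, 1, 0, 0, 0], [1, 0, 0, 0.6, 0, 0, 0], [1, 0, 0, 0.3, 0, 0, 0], [1, 0, 0, 0.1, 0, 0, 0], [1, 0, 0, 0, 0, 0, 0], [1, 0, 0, 0, 0, 0, 0]]]'

```text
clock: 20.62
eef_pos: [0.4749, 0.2273, 0.0639]
orientation: [[-0.903, 0.429, 0.0], [0.429, 0.903, 0.0], [-0.0, 0.001, -1.0]]
ft_force: [0.8, 0.8, -1.0]
grip_width: 0.0256
grip_force: 49.9
```

Request:
carry_out --moves '[[[1, 0, 0, 0.1, 0, 0, 0], [1, 0, 0, 0.05, 0, 0, 0], [1, 0, 0, 0, 0, 0, 0], [1, 0, 0, 0, 0, 0, 0]]]'

```text
clock: 21.12
eef_pos: [0.4747, 0.2272, 0.0621]
orientation: [[-0.903, 0.429, 0.0], [0.429, 0.903, 0.0], [-0.0, 0.0, -1.0]]
ft_force: [-0.1, -0.3, -1.0]
grip_width: 0.0259
grip_force: 49.9
```

Request:
carry_out --moves '[[[1, 0, 0, 0.05, 0, 0, 0], [1, 0, 0, 0.05, 0, 0, 0], [1, 0, 0, 0, 0, 0, 0]]]'

```text
clock: 21.5
eef_pos: [0.4747, 0.2272, 0.0615]
orientation: [[-0.903, 0.429, 0.0], [0.429, 0.903, 0.0], [0.0, 0.0, -1.0]]
ft_force: [-1.2, -1.2, 4.8]
grip_width: 0.0258
grip_force: 49.9
```

Request:
carry_out --moves '[[[1, 0, 0, 0.05, 0, 0, 0], [1, 0, 0, 0, 0, 0, 0], [1, 0, 0, 0, 0, 0, 0]]]'

```text
clock: 21.88
eef_pos: [0.4748, 0.2272, 0.0615]
orientation: [[-0.903, 0.429, 0.0], [0.429, 0.903, 0.0], [0.0, 0.0, -1.0]]
ft_force: [-2.8, -1.7, 7.1]
grip_width: 0.0255
grip_force: 49.9
```

Contact on the cup floor; release and retreat upward.

Request:
carry_out --moves '[[[1, 0, 0, -0.1, 0, 0, 0], [1, 0, 0, 0, 0, 0, 0], [0.6, 0, 0, 0, 0, 0, 0], [0.3, 0, 0, 0, 0, 0, 0], [0, 0, 0, 0, 0, 0, 0], [0, 0, 0, 0, 0, 0, 0], [0, 0, 0, 0, 0, 0, 0], [0, 0, 0, 0, 0, 0, 0]]]'

```text
clock: 22.88
eef_pos: [0.4747, 0.2272, 0.0616]
orientation: [[-0.903, 0.429, 0.0], [0.429, 0.903, 0.0], [-0.0, 0.0, -1.0]]
ft_force: [0.1, -0.2, -0.5]
grip_width: 0.0767
grip_force: 0.0
```

Request:
carry_out --moves '[[[0, 0, 0, -0.5, 0, 0, 0], [0, 0, 0, -1.5, 0, 0, 0], [0, 0, 0, -3, 0, 0, 0], [0, 0, 0, -4, 0, 0, 0], [0, 0, 0, -4, 0, 0, 0], [0, 0, 0, -3, 0, 0, 0], [0, 0, 0, -1, 0, 0, 0], [0, 0, 0, 0, 0, 0, 0], [0, 0, 0, 0, 0, 0, 0]]]'

```text
clock: 24.0
eef_pos: [0.4739, 0.2268, 0.2302]
orientation: [[-0.903, 0.429, -0.002], [0.429, 0.903, -0.001], [0.001, -0.002, -1.0]]
ft_force: [0.5, -0.2, 0.4]
grip_width: 0.0871
grip_force: 0.0
```

Run:
```python
from h import *
s=get_state();print(s['eef_pos'],s['ft_force'],s['grip_width'])
a=shot('scene','s5');w=shot('wrist','w5')
b=np.zeros((600,800,3),np.uint8)
b[:400,:640]=a['img']; b[400:,:320]=cv2.resize(w['img'],(320,200)); b[400:,320:560]=cv2.resize(w['img'][120:220,260:380],(240,200)); b[400:,560:]=cv2.resize(a['img'][180:270,400:508],(240,200))
cv2.imwrite('pics/c5.png',b[:,:,::-1])
```

```text
[0.47390778 0.22677617 0.23016908] [ 0.47034205 -0.18681606  0.43061492] 0.08713759915840123
```

View pics/c5.png

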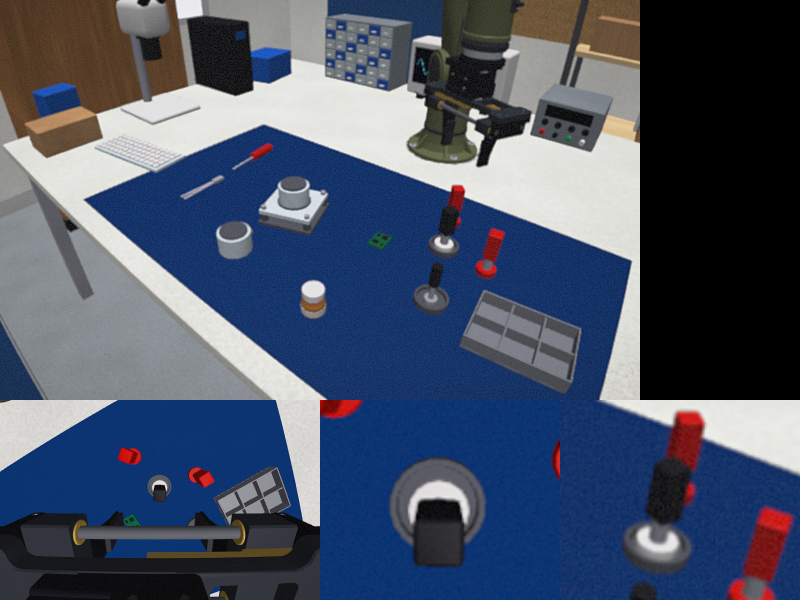

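The tool stands upright in its cup at scene (443,243), the cap is flush at (294,185), and nothing else has moved.

```bash
python3 -c "
from rig import finish_job;print(finish_job())"
```

```text
the job is handed in; nothing more can be done
None
```

The job is handed in: the cap clicked home (measured press force peaked near 19 N, under the 25 N limit) and sits flush on the rim, the seating tool stands upright back in its cup, and the last pictures show nothing else moved.

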